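Unpin a brass plate and show it to the inspection camera

TASK

The brass plate standing in the work holder is locked by a cross pin: draw the pin out sideways by its head, lay it fully down in the open groove at the side of the holder and let go of it. Then lift the plate out and present it to the inspection camera, top end up, with its centre on the camera's focus point and its flat face square to the lens (either face will do), and finish while still holding it there, steady in the air. Do not touch the camera and leave the other things on the bench where they are.

Things in the scene. Friction and masses are not known exactly. Their poses are not given: they have to be found in the camera images.
- holder: Steel work holder, fixed. Origin: under the pocket's centre at bench level; z up. Base x -40..110, y +-33, 12 mm high. Bored block 62 (x) x 45 (y) mm, top at 58 mm, open-topped pocket 44 x 13 mm, floor at 12 mm, holding the plate; 10 mm cross bore along y through both cheeks, axis at x 0, height 36. Groove block at x 80: 43 (x) x 36 (y) mm, top at 58 mm.
- groove (a point): Parking groove on the holder at x 80, y 0, 42 mm above the bench: where the pin's axis lies when the pin is down in it. Axes as the holder's. Open-topped, runs along y for 36 mm, open at both ends, 12 mm wide at its floor (38 mm above the bench), about 25 mm wide at its top (58 mm).
- pin_mid (a point): Loose locking pin, 50 g: the middle of its shank. Lies along its own y. Steel shank 8 mm diameter, 70 mm long; head at the -y end: aluminium cylinder, 14 mm diameter, 22 mm long. Starts in the cross bore, through the plate, y along the holder's y; it is free of the holder after 58 mm of travel along the holder's -y.
- pin_head (a point): Centre of the pin's head (on the axis, 46 mm from pin_mid along the pin's -y). At the start about 35 mm above the bench and 46 mm from the pocket centre, its shoulder 12 mm clear of the holder.
- plate_mid (a point): Loose brass plate, about 180 g, 40 (x) x 10 (y, thickness) x 92 mm (z, foot to top); rounded top end, round mark on both faces, 12 mm hole near its foot for the pin. This point is its centre, 46 mm above the foot. y is square to the flat faces. Starts upright in the pocket, y along the holder's y; its upper 46 mm stand above the holder.
- focus (a point): Camera's focus point, in empty air 128 mm ahead of the lens front on the lens axis, 190 to 260 mm above the bench. x: along the lens axis back to the lens, rising 20 degrees (the camera looks 20 degrees below level); y level; z the camera's up, 20 degrees off vertical. Presented well, plate_mid lies here with its y along this x (either way) and its z along this z.
- lens (a point): Inspection camera, not to be touched: centre of the front face of its lens, axes as focus (it lies 128 mm from focus along x). Lens 34 mm diameter, camera body 36 mm high, 40 mm wide, reaching 52 mm back along x. It is clamped to a fixed upright column, 22 x 22 mm and 353 mm high, whose axis is 210 mm (level) behind the focus; its foot is 100 x 90 x 14 mm.
- emery: Bystander: small blue pack, 50 x 70 x 24 mm, loose; origin under its centre.
- tweezers: Bystander: steel tweezers, 159 x 20 x 10 mm, loose; origin under the centre.
- matches: Bystander: small match box, 36 x 52 x 18 mm, loose; origin under its centre.
- charcoal: Bystander: black charcoal block, 45 x 70 x 26 mm, loose; origin under its centre.
Mind the look-alikes: they are no part of the job. Of the things that look like the part that bears plate_mid, the middle-sized one is meant.

How it is judged:
By the outcome, as a careful person would: the job done as asked, in the order asked, and still so for the second after the job is handed in, while the arm keeps its last pose, push and grip.
It also fails if it takes over 50 s, if anything falls off the work surface, if the arm or the gripper's body presses on something with over 40 N, if the wrist force passes 120 N, or if a joint passes its speed limit or range.

ROBOT

A 7-joint arm with a two-finger parallel gripper is mounted at the origin on the work surface; the furniture and walls round the work are solid. World frame = base frame: x ahead of the robot, y to its left, z up, the work surface at z = 0. Lengths are in mm, angles in rad, forces in N, time in s.
With the tool pointing down it reaches from about 425 to 875 mm from the base axis. Payload 8.4 kg.
Tool frame: the origin (TCP) lies midway between the tips of the shut fingers; the grasp point (between the pads) lies env.grasp_offset behind it (env.grasp_offset is the distance from the TCP to the grasp point, in mm); z points along the fingers, y is the line along which they close (so a half turn about z gives the same grasp; the last joint's range is limited). The gripper opens to 85 mm and grips with 20 to 120 N. Pads are 22 mm wide; open, the fingers measure 114 mm over their backs; the gripper's body (76 mm by 85 mm) begins 54 mm behind the grasp point. The pads swing forward as they close: fully open they stand 13 mm farther back than shut.
Start: joints at [-1.366, 0.333, 0.04, 1.465, -0.013, 1.343, -0.059], TCP at [194.448, 620.205, 231.308] pointing down, gripper open.
Joint ranges: [-2.58, 2.58], [-0.38, 2.09], [-1.3, 1.39], [0.25, 2.4], [-1.5, 4.64], [0.08, 2.09], [-2.65, 2.65]. Speed limits (rad/s): [2.22, 2.22, 2.79, 2.79, 3.14, 3.14, 3.14].

INTERFACE

Orientations are given as a unit quaternion [w, x, y, z].
In Python, from bench import env, optics gives the robot as it stands.
- The arm moves only by the tool apply_moves, never from a script. Its argument "plan" is a list of rows, each a list of 7 numbers: the turn, a rotation vector about the tool's x, y, z in degrees, then the shift along the tool's x, y, z in mm, then the opening in per cent of the stroke, from 0 (shut) to 100 (fully open). In form: [[rx, ry, rz, tx, ty, tz, jaw], ...]. A call has 1 to 12 rows; each row shifts and turns the commanded pose from where the row before left it, along the tool's axes as they then stand; what a row does not reach is not made up. A row lasts 1/8 s, in which the tool goes at most 62.5 mm and 10.7 degrees, less where a joint would pass 70% of its speed; a pose out of reach is approached as far as the arm can. A call is refused whole if a number of a shift passes 62.5 or a number of a turn 10.7, either way. A call with a gripper value outside its range is refused whole. The fingers move at their own pace and stop on an object; "force" is the grip in N (left out, the last holds). Time passes only in rows, so rows that do not move let the fingers close. It gives the time, the measured TCP pose, the force, the opening and the grip force at its end, in the units of the state.
- env.observe(): the state, without advancing time (a new reading comes with each control period).
- optics.camera(name): name is "scene" or "side" or "wrist"; returns the picture (480x640x3 uint8, red, green, blue); there is no depth.
- optics.camera_model(name): a dict with "intrinsics" (3x3 intrinsics, pixels), "dist" ([k1, k2, p1, p2, k3] as OpenCV has them; the pictures are not rectified), "position" and "orientation" of the camera in the world. Camera axes: x right, y up, looking along -z (the intrinsics and any distortion apply to the point x, -y, -z); pixel columns grow to the right and rows downward; lengths in mm; the calibration is good to about 2 mm. A picture is of the moment at which its call begins: read the wrist's pose just before it. camera_model takes no time and is no camera call; for the wrist camera it gives the pose at the moment of the call.
- env.close_job(): hands the job in; it is judged then, once.
The state is a dict: "time_s": time; "joint_pos": joint angles; "joint_velocities": joint speeds; "joint_torque": joint torques, N m; "tool_pos": TCP position; "tcp_rot": TCP orientation; "ft_force": force on the tool from outside, world axes, zero at the start; "wrist_torque": the same for the moment, N m; "gripper_width": finger opening in mm; "finger_force": force on a finger pad.
Only numpy, scipy, OpenCV 4.12 (cv2) and the standard library are available. Lean on these libraries where they do the work, as an engineer would, in place of code of your own. Each camera call takes 0.05 s, during which the arm holds its last target. There are 200 camera calls.

## Working session

There is one attempt and no reset: what is moved stays moved. The work goes in short steps, Python scripts to look and compute and a tool call to move; the robot and the scene stay as the last step left them, time stands still between calls to the robot, and variables do not carry over. Pictures are saved under pics/ and viewed, at most 10 in all, crops included, and the job is handed in when it is done.

Besides the shell and the picture viewer there is one more tool, called after "Request:" by a JSON object that holds its "method" and its "body". apply_moves: Moves the arm, as the interface text tells. Its arguments: {"type":"object","properties":{"plan":{"type":"array","items":{"type":"array","items":{"type":"number"}}},"force":{"type":"number"}},"required":["plan"]}

```bash
mkdir -p pics; cat > h.py <<'E'
import numpy as np, cv2
from scipy.spatial.transform import Rotation as R
from scipy.optimize import least_squares
from bench import env, optics
def rot(q): return R.from_quat([q[1],q[2],q[3],q[0]])
def snap(n,f):
    im=optics.camera(n); cv2.imwrite('pics/'+f,im[:,:,::-1]); return im
def proj(n,P,m=None):
    m=m or optics.camera_model(n); P=np.atleast_2d(np.array(P,float))
    c=rot(m['orientation']).inv().apply(P-np.array(m['position']))*[1,-1,-1]
    return cv2.projectPoints(c,np.zeros(3),np.zeros(3),np.array(m['intrinsics'],float),np.array(m['dist'],float))[0][:,0]
def ray(n,px,m=None):
    m=m or optics.camera_model(n)
    u=cv2.undistortPoints(np.array(px,float).reshape(-1,1,2),np.array(m['intrinsics'],float),np.array(m['dist'],float))[:,0]
    d=np.c_[u[:,0],-u[:,1],-np.ones(len(u))]
    return np.array(m['position'],float),rot(m['orientation']).apply(d)
def atz(n,px,z,m=None):
    o,d=ray(n,px,m); return o+d*((np.atleast_1d(z)-o[2])/d[:,2])[:,None]
E
python3 - <<'E'
from h import *
print(env.grasp_offset, env.observe())
for n in ['scene','side','wrist']: print(optics.camera_model(n))
ims=[snap(n,n+'0.png') for n in ['scene','side','wrist']]
E
```

```text
18.700000000000003 {'time_s': 0.0, 'joint_pos': array([-1.36621376,  0.33388031,  0.03986532,  1.46630956, -0.01342672,
        1.34331347, -0.05848021]), 'joint_velocities': array([ 0.00013896,  0.0013662 ,  0.00204003, -0.00163622, -0.00073675,
       -0.00074498,  0.00095621]), 'joint_torque': array([-1.20792196e-03, -6.58562136e+01,  1.36467453e+00, -4.05554152e+01,
        1.67197001e-02,  1.26973601e-02,  1.43869522e-05]), 'tool_pos': array([194.30708743, 619.77530266, 230.42218789]), 'tcp_rot': array([-8.39510288e-05,  1.51305863e-01,  9.88486651e-01, -8.18122156e-04]), 'ft_force': array([-0.10966936,  0.38883477,  0.58369136]), 'wrist_torque': array([-0.00347816,  0.0082467 ,  0.03644798]), 'finger_force': 0.0, 'gripper_width': 85.4656225616271}
{'intrinsics': array([[502.93317868,   0.        , 326.42732667],
       [  0.        , 502.93317868, 240.13435517],
       [  0.        ,   0.        ,   1.        ]]), 'dist': array([-0.1459471,  0.       ,  0.       ,  0.       ,  0.       ]), 'position': array([-284.01104119, -520.60776219,  984.80602659]), 'orientation': array([ 0.77731727,  0.35694729, -0.20976973, -0.47366988])}
{'intrinsics': array([[439.42306697,   0.        , 316.03658196],
       [  0.        , 439.42306697, 240.64940335],
       [  0.        ,   0.        ,   1.        ]]), 'dist': array([-0.04188442,  0.        ,  0.        ,  0.        ,  0.        ]), 'position': array([270.0073833 , 658.12778585, 709.51012538]), 'orientation': array([-0.17107987, -0.09587583,  0.44353639,  0.87453701])}
{'intrinsics': array([[389.00511024,   0.        , 318.9435154 ],
       [  0.        , 389.00511024, 237.33428781],
       [  0.        ,   0.        ,   1.        ]]), 'dist': array([-0.06997338,  0.        ,  0.        ,  0.        ,  0.        ]), 'position': array([127.26091839, 641.00553152, 373.37109956]), 'orientation': array([ 0.79845458, -0.1106349 , -0.08064018,  0.58628267])}
```

View pics/scene0.png

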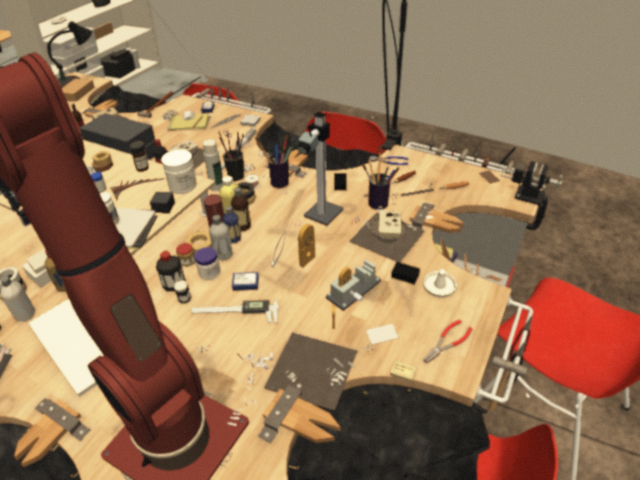

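View pics/side0.png

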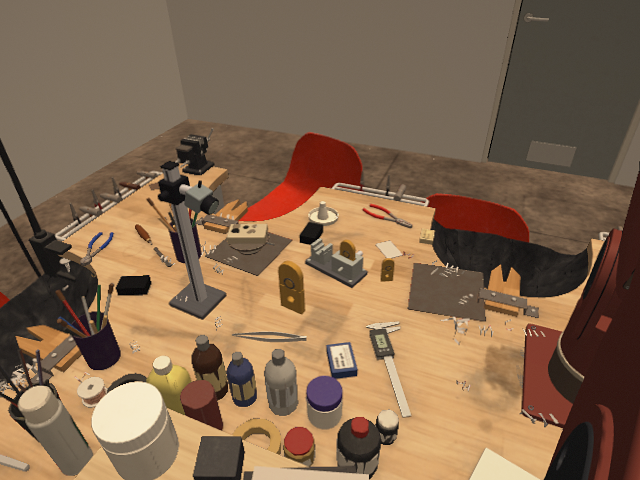

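Scene: brass plates at (307,245) large, (345,275) in the holder, (333,318) small. Side: large (291,287), in holder (347,250), small (387,270). The one in the holder is the middle-sized one. The inspection camera is at scene (318,130) and side (195,200). I'll check this in a close crop.

```bash
python3 - <<'E'
import cv2,numpy as np
a=cv2.imread('pics/scene0.png');b=cv2.imread('pics/side0.png')
f=lambda im,x,y,w,h:cv2.resize(im[y:y+h,x:x+w],(400,300),interpolation=cv2.INTER_CUBIC)
m=np.vstack([np.hstack([f(a,320,252,72,54),f(b,296,228,80,60)]),np.hstack([f(a,280,105,160,120),f(b,150,150,120,90)])])
cv2.imwrite('pics/m0.png',m)
E
```

```text
(no output)
```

View pics/m0.png

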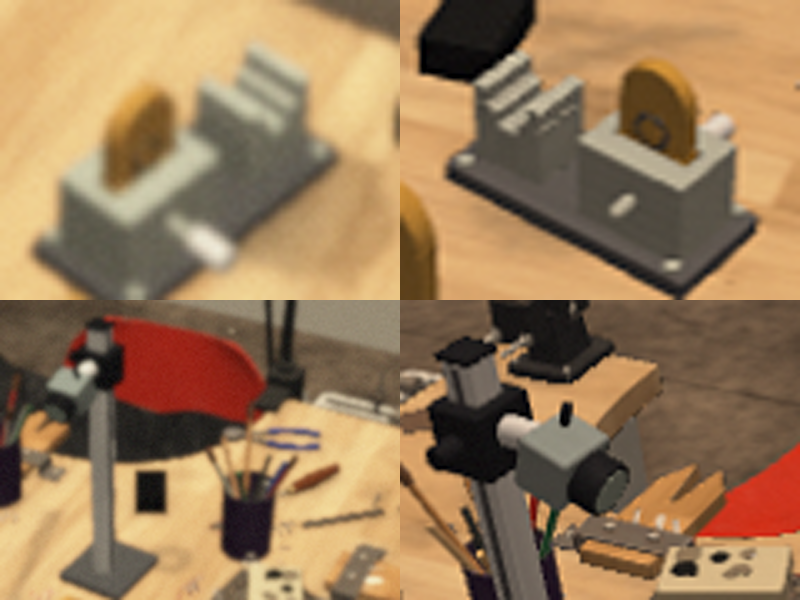

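Holder with the plate in the middle; the pin head is on its -y side (scene crop (212,245)), and the groove is on +x. The lens is at scene (302,147) and side (214,208). Next I fit the poses.

```bash
cat > fit.py <<'E'
from h import *
ms={n:optics.camera_model(n) for n in ['scene','side']}
def tw(p,L): # x,y,yaw -> world
    c,s=np.cos(p[2]),np.sin(p[2]); L=np.array(L,float)
    return np.c_[p[0]+c*L[:,0]-s*L[:,1],p[1]+s*L[:,0]+c*L[:,1],L[:,2]]
sc=lambda a,k,o:np.array(a,float)/k+o
H={'scene':([[-31,-22.5,58],[-31,22.5,58],[31,-22.5,58],[110,-33,12],[-40,33,12],[0,-46,36]],
   sc([[135,235],[62,180],[215,155],[337,155],[37,245],[212,245]],400/72,[320,252])),
 'side':([[31,22.5,58],[-31,22.5,58],[-31,-22.5,58],[110,33,12],[-40,33,12],[-40,-33,12],[0,35,36]],
   sc([[180,140],[282,190],[337,145],[48,172],[280,288],[355,220],[222,205]],5,[296,228]))}
res=lambda p:np.concatenate([(proj(n,tw(p,L),ms[n])-px).ravel() for n,(L,px) in H.items()])
x0=atz('side',[[347,262]],58)[0]
if __name__=='__main__':
    best=min((least_squares(res,[x0[0],x0[1],y],loss='soft_l1') for y in np.arange(-3,3,.7)),key=lambda r:r.cost)
    print('holder',best.x,np.degrees(best.x[2]),best.fun.round(1))
    # lens triangulation
    o1,d1=ray('scene',[[302,147]]);o2,d2=ray('side',[[213.6,207.9]])
    s=np.linalg.lstsq(np.c_[d1[0],-d2[0]],o2-o1,rcond=None)[0]
    a,b=o1+s[0]*d1[0],o2+s[1]*d2[0];print('lens',(a+b)/2,np.linalg.norm(a-b))
    print('foot scene',atz('scene',[[304.8,215],[322,224],[342.8,207]],14).round(1).tolist())
    print('foot side',atz('side',[[170,303],[192,288],[226,293],[200,318]],14).round(1).tolist())
    print('coltop',atz('scene',[[319.2,113.8]],353),atz('side',[[169.8,165]],353))
    print('big',atz('scene',[[300,262]],0),'small',atz('scene',[[333,328]],0))
    c=env.observe();print(rot(c['tcp_rot']).as_matrix().round(3))
E
python3 fit.py
```

```text
holder [ 5.29093661e+02 -1.35573939e+02 -2.87778530e-01] -16.488495175616443 [-1.4 -1.4 -1.2 -0.4  0.5  0.2  0.2 -1.2 -1.9 -0.  -0.3  0.9 -0.2 -0.6
  0.5 -0.5  0.4 -0.9 -1.  -2.4  0.8 -1.4  1.3 -1.9 -1.5  1.2]
lens [722.69567646  91.49893145 286.3038177 ] 10.52316414712038
foot scene [[772.6, 121.1, 14.0], [757.5, 52.3, 14.0], [862.7, 33.4, 14.0]]
foot side [[865.1, 123.8, 14.0], [848.1, 62.4, 14.0], [763.4, 47.2, 14.0], [773.7, 137.4, 14.0]]
coltop [[809.45319668  81.83093103 353.        ]] [[805.88821481  87.10236118 353.        ]]
big [[593.72973209  36.41906732   0.        ]] small [[ 4.23660986e+02 -1.55743616e+02  1.13686838e-13]]
[[-0.954  0.299 -0.   ]
 [ 0.299  0.954 -0.001]
 [-0.    -0.001 -1.   ]]
```

View pics/wrist0.png

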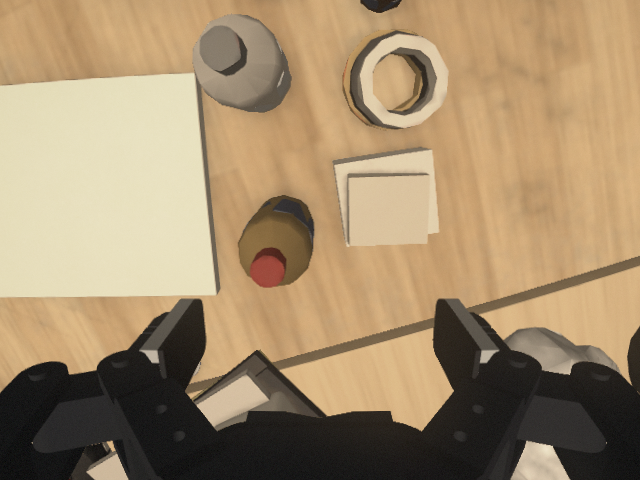

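Wrist view: only bottles and boxes near the start pose, nothing needed for the job. Enlarging the inspection camera in both views for a tighter fit.

```bash
python3 - <<'E'
import cv2,numpy as np
a=cv2.imread('pics/scene0.png');b=cv2.imread('pics/side0.png')
f=lambda im,x,y:cv2.resize(im[y:y+60,x:x+80],(400,300),interpolation=cv2.INTER_CUBIC)
m=np.vstack([np.hstack([f(a,280,105),f(b,150,170)]),np.hstack([f(a,285,180),f(b,160,270)])])
cv2.imwrite('pics/m1.png',m)
E
```

```text
(no output)
```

View pics/m1.png

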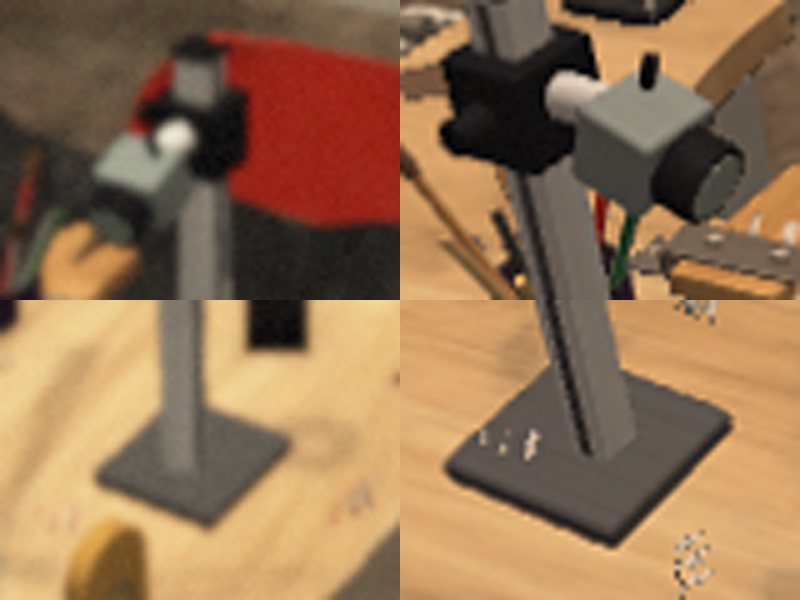

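```bash
cat > fitc.py <<'E'
from h import *
ms={n:optics.camera_model(n) for n in ['scene','side']}
t=np.radians(20)
def model(p):
    cx,cy,yw,h,L,fx,fy=p; u=np.array([np.cos(yw),np.sin(yw),0]); v=np.array([-u[1],u[0],0]); k=np.array([0,0,1.])
    col=np.array([cx,cy,0]); foc=col-210*u+h*k
    X=np.cos(t)*u+np.sin(t)*k; Z=-np.sin(t)*u+np.cos(t)*k; le=foc+128*X
    b=lambda x,y,z:le+x*X+y*v+z*Z
    f=lambda x,y,z:col+x*u+y*v+z*k
    g=lambda x,y,z:f(x+fx,y+fy,z)
    return foc,le,b,f,g
S=lambda o,*a:np.array(a,float)/5+o
def pts(p):
    foc,le,b,f,g=model(p);L=p[4]
    return {'scene':[le,b(52,20,18),b(52,-20,18),b(L,20,18),b(L,-20,18),f(0,0,353),g(-50,45,14),g(-50,-45,14),g(50,-45,14)],
     'side':[le,b(52,20,18),b(52,-20,18),b(L,20,18),b(L,-20,18),g(50,45,14),g(-50,45,14),g(-50,-45,14),f(-11,11,14),f(-11,-11,14)]}
px={'scene':np.vstack([S([280,105],[113,222],[128,133],[193,158],[95,179],[162,197],[203,45]),S([285,180],[97,173],[209,217],[290,138])]),
 'side':np.vstack([S([150,170],[320,180],[175,115],[240,72],[250,148],[315,112]),S([160,270],[47,165],[212,235],[330,122],[205,160],[232,140])])}
res=lambda p:np.concatenate([np.concatenate([(proj(n,np.array(v),ms[n])-px[n]).ravel() for n,v in pts(p).items()]),[p[5]/10,p[6]/10]])
if __name__=='__main__':
    r=min((least_squares(res,[808,84,y,240,20,0,0],loss='soft_l1') for y in (-.3,0,.3)),key=lambda r:r.cost)
    foc,le,*_=model(r.x);print(r.x.round(3),np.degrees(r.x[2]),'focus',foc,'lens',le);print(r.fun.round(1).reshape(-1,2).tolist())
E
python3 fitc.py
```

```text
[ 8.13775e+02  8.10540e+01 -6.20000e-02  2.33307e+02  1.89670e+01
  3.81200e+00  2.13000e+00] -3.572919743124618 focus [604.18298278  94.14105116 233.30726551] lens [724.22984804  86.64530438 277.08584385]
[[0.7, 2.5], [-0.4, 0.5], [-1.0, -1.0], [0.1, -0.2], [-0.8, -0.1], [-0.4, -0.8], [-2.7, -0.1], [-0.4, 0.3], [-0.3, -1.1], [-0.5, 2.3], [0.3, -0.6], [1.0, -1.6], [-0.3, 1.7], [0.1, -1.1], [-1.5, -0.4], [0.5, -0.6], [0.8, -3.2], [-0.6, -0.8], [-0.1, -2.8], [0.4, 0.2]]
```

```bash
cat >> h.py <<'E'
def sim(plan,p=None,Rm=None):
    s=env.observe(); p=np.array(s['tool_pos']) if p is None else p; Rm=rot(s['tcp_rot']) if Rm is None else Rm
    out=[]
    for r in plan:
        p=p+Rm.apply(r[3:6]); Rm=Rm*R.from_rotvec(r[:3],degrees=True); out.append(p)
    return np.array(out),p,Rm
def togo(p,Rt,s=None):
    s=s or env.observe(); R0=rot(s['tcp_rot'])
    return (R0.inv()*Rt).as_rotvec(degrees=True).round(2), R0.inv().apply(np.array(p)-s['tool_pos']).round(1)
E
python3 - <<'E'
from h import *
o,p,Rm=sim([[0,0,5,-58,-10,0]]*9+[[0,0,4.9,-54,-2,0]]*9)
print(o.round(),np.hypot(o[:,0],o[:,1]).round());print(Rm.as_matrix().round(3))
E
```

```text
[[ 247.  593.  231.]
 [ 297.  562.  231.]
 [ 343.  526.  231.]
 [ 387.  487.  231.]
 [ 427.  443.  231.]
 [ 463.  397.  231.]
 [ 495.  347.  231.]
 [ 522.  295.  231.]
 [ 545.  241.  231.]
 [ 568.  192.  231.]
 [ 587.  142.  231.]
 [ 602.   90.  231.]
 [ 612.   37.  231.]
 [ 618.  -17.  231.]
 [ 619.  -71.  231.]
 [ 615. -125.  231.]
 [ 607. -179.  231.]
 [ 594. -231.  232.]] [642. 635. 628. 622. 616. 610. 605. 600. 596. 600. 604. 609. 613. 618.
 623. 628. 632. 637.]
[[ 0.284  0.959 -0.   ]
 [ 0.959 -0.284 -0.001]
 [-0.001  0.    -1.   ]]
```

Request:
{"method": "apply_moves", "body": {"plan": [[0,0,5,-58,-17,0,60],[0,0,5,-58,-17,0,60],[0,0,5,-58,-17,0,60],[0,0,5,-58,-17,0,60],[0,0,5,-58,-17,0,60],[0,0,5,-58,-17,0,60],[0,0,5,-56,-17,0,60],[0,0,5,-54,-17,0,60],[0,0,5,-52,-12,0,60]]}}

```text
time_s: 1.27
tool_pos: [505.6, 202.9, 231.2]
tcp_rot: [-0.0, 0.52, 0.854, -0.0]
ft_force: [0.3, -0.1, 0.7]
gripper_width: 51.1
finger_force: 0.0
```

Request:
{"method": "apply_moves", "body": {"plan": [[0,0,4.9,-50,-8,0,60],[0,0,4.9,-50,-8,0,60],[0,0,4.9,-50,-8,0,60],[0,0,4.9,-50,-8,0,60],[0,0,4.9,-50,-8,0,60],[0,0,4.9,-50,-8,0,60],[0,0,4.9,-50,-8,10,60],[0,0,4.9,-50,-8,20,60],[0,0,4.9,-45,-8,20,60]]}}

```text
time_s: 2.4
tool_pos: [497.1, -236.4, 180.9]
tcp_rot: [0.0, 0.802, 0.597, 0.0]
ft_force: [0.5, 0.0, 0.2]
gripper_width: 51.3
finger_force: 0.0
```

```bash
python3 - <<'E'
from h import *
m=optics.camera_model('wrist'); np.save('mw1.npy',m,allow_pickle=True)
im=snap('wrist','w1.png')
s=env.observe();print(s['time_s'],s['tool_pos'],s['joint_pos'])
c=np.array([529,-135.6,0]);y=np.radians(-16.5);ax=np.array([np.cos(y),np.sin(y),0]);ay=np.array([-ax[1],ax[0],0])
print(proj('wrist',[c-46*ay+[0,0,35],c+[0,0,104],c+80*ax+[0,0,58]],m))
E
```

```text
2.45 [ 492.49688385 -242.12138957  178.65533873] [-0.34783507  0.20294154  0.82313772  1.81443042 -0.15606168  1.19449614
  0.22084948]
[[323.61348426 141.19501183]
 [325.00964069  56.52183983]
 [447.82790007  70.14318701]]
```

View pics/w1.png

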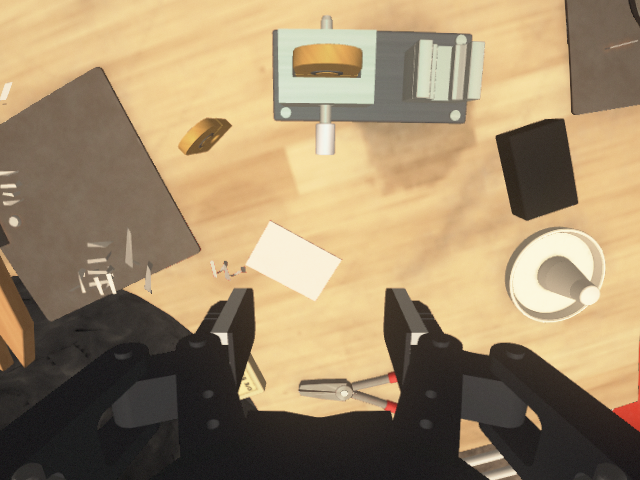

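Wrist view: holder block corners at about (277,30), (376,29), (376,104), (278,103). The pin head runs (325,123)–(325,154), the pin tail is at (327,15), the groove block is at right, and the small look-alike plate lies separately at (205,135).

```bash
cat > fitw.py <<'E'
from h import *
from fit import tw
m=np.load('mw1.npy',allow_pickle=True).item()
L=[[-31,22.5,58],[31,22.5,58],[31,-22.5,58],[-31,-22.5,58],[-40,-33,12],[110,-33,12],[0,-57,35],[0,-35,35],[0,35,35]]
px=np.array([[277,30],[376,29],[376,104],[278,103],[275,121],[466,124],[325,154],[325,123],[327,16]],float)
r=least_squares(lambda p:(proj('wrist',tw(p,L),m)-px).ravel(),[529,-135.6,-.288])
if __name__=='__main__':
    print(r.x,np.degrees(r.x[2]));print(r.fun.round(1).tolist())
hold=r.x
ax=np.array([np.cos(hold[2]),np.sin(hold[2]),0]);ay=np.array([-ax[1],ax[0],0]);kz=np.array([0,0,1.])
H=lambda x,y,z:np.array([hold[0],hold[1],0])+x*ax+y*ay+z*kz
E
python3 - <<'E'
import runpy;runpy.run_path('fitw.py',run_name='__main__')
from fitw import *
# tilted tool: pointing z = (cos a)*down + (sin a)*(+ay); y=ax
for a in (20,):
    t=np.radians(a); z=-np.cos(t)*kz+np.sin(t)*ay; x=np.cross(ax,z); Rt=R.from_matrix(np.c_[x,ax,z])
    g=H(0,-46,35); 
    print(togo(g+18.7*z-70*z,Rt),'full',togo(g+18.7*z,Rt),g,x)
    print(env.observe()['tool_pos'])
E
```

```text
[ 5.31257373e+02 -1.34570449e+02 -2.97474578e-01] -17.04403782800535
[0.9, -1.1, 0.5, 0.7, -2.0, -0.5, 1.0, -0.1, -1.5, -0.3, 0.1, -1.0, 0.4, 0.3, 0.7, 0.2, -0.3, 1.7]
(array([-0.1 , 20.17, -0.29]), array([50.9,  5.5, 95.3])) full (array([-0.1 , 20.17, -0.29]), array([ 75.1,   5.6, 161. ])) [ 517.7744679  -178.55011782   35.        ] [0.27543015 0.89842109 0.34202014]
[ 492.49688385 -242.12138957  178.65533873]
```

Request:
{"method": "apply_moves", "body": {"plan": [[0,10,0,20,3,25,60],[0,10,-0.3,20,2.5,25,60],[0,0,0,0,0,0,60]]}}

```text
time_s: 2.82
tool_pos: [513.3, -195.6, 133.0]
tcp_rot: [-0.105, 0.789, 0.589, 0.137]
ft_force: [-1.2, -0.0, 0.3]
gripper_width: 51.2
finger_force: 0.0
```

```bash
cat > pg.py <<'E'
from fitw import *
def tool(a):
    t=np.radians(a); z=-np.cos(t)*kz+np.sin(t)*ay; x=np.cross(ax,z); return z,R.from_matrix(np.c_[x,ax,z])
E
python3 - <<'E'
from pg import *
m=optics.camera_model('wrist'); np.save('mw2.npy',m,allow_pickle=True)
snap('wrist','w2.png')
z,Rt=tool(20); g=H(0,-48,35)
print(togo(g+18.7*z,Rt),env.observe()['tool_pos'],env.observe()['time_s'])
print(proj('wrist',[H(0,-57,35),H(0,-35,35),H(0,35,36)],m))
E
```

```text
(array([-0.34,  0.24,  0.61]), array([-19.1,  -1. , 117.3])) [ 514.11963457 -195.5056059   134.28709032] 2.875
[[320.9531225  280.37225484]
 [321.26379717 246.81241693]
 [322.21415502 142.59120544]]
```

View pics/w2.png

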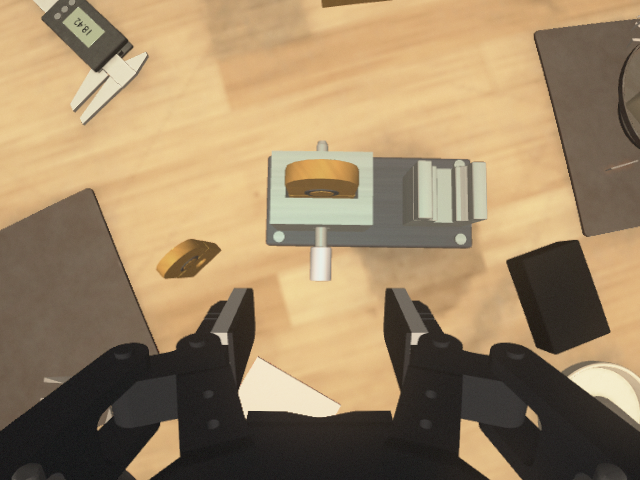

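The pin head is at (320,249)–(321,281), within 1–2 px of the prediction. I'll go down and grip it.

Request:
{"method": "apply_moves", "body": {"plan": [[-0.3,0.2,0.6,-19,-1,30,60],[0,0,0,0,0,40,60],[0,0,0,0,0,30,60],[0,0,0,0,0,17,60],[0,0,0,0,0,0,0],[0,0,0,0,0,0,0],[0,0,0,0,0,0,0],[0,0,0,0,0,0,0]], "force": 40}}

```text
time_s: 3.88
tool_pos: [522.0, -173.1, 19.9]
tcp_rot: [-0.103, 0.791, 0.586, 0.142]
ft_force: [-0.9, -0.4, 5.6]
gripper_width: 12.1
finger_force: 39.1
```

```bash
python3 - <<'E'
from pg import *
z,Rt=tool(20); g=H(0,-48,35); s=env.observe()
print(togo(g+18.7*z,Rt),s['time_s'],s['ft_force'],s['gripper_width'],s['finger_force'])
R0=rot(s['tcp_rot']); print('-ay in tool',R0.inv().apply(-ay),'up',R0.inv().apply(kz))
E
```

```text
(array([ 0.19, -0.2 ,  0.2 ]), array([-2.7, -2.4,  1.6])) 3.875 [-0.93290907 -0.3890841   5.58277755] 12.099628373692735 39.13083851337433
-ay in tool [-0.93850141 -0.00211994 -0.3452689 ] up [ 0.34525762  0.00438813 -0.93849769]
```

Request:
{"method": "apply_moves", "body": {"plan": [[0,0,0,-5.6,0,-2.1,0],[0,0,0,-9.4,0,-3.45,0],[0,0,0,-9.4,0,-3.45,0]], "force": 60}}

```text
time_s: 4.25
tool_pos: [513.7, -198.1, 19.0]
tcp_rot: [-0.103, 0.791, 0.587, 0.142]
ft_force: [1.0, 2.3, 2.8]
gripper_width: 11.8
finger_force: 58.4
```

Request:
{"method": "apply_moves", "body": {"plan": [[0,0,0,-11.3,0,-4.1,0],[0,0,0,-11.3,0,-4.1,0],[0,0,0,-11.3,0,-4.1,0],[0,0,0,-11.3,0,-4.1,0],[0,0,0,0,0,0,0]]}}

```text
time_s: 4.88
tool_pos: [499.1, -244.9, 18.4]
tcp_rot: [-0.103, 0.791, 0.586, 0.141]
ft_force: [0.5, -0.6, -0.6]
gripper_width: 11.9
finger_force: 58.5
```

```bash
python3 - <<'E'
from pg import *
m=optics.camera_model('wrist'); np.save('mw3.npy',m,allow_pickle=True)
im=snap('wrist','w3.png')
cv2.imwrite('pics/w3c.png',cv2.resize(im[60:460,120:520,::-1],(600,600)))
s=env.observe()
print(s['time_s'],s['tool_pos'],s['ft_force'],s['gripper_width'])
E
```

```text
4.925 [ 499.4438593  -243.91785932   18.38523125] [-0.64149921  0.63422472 -0.65738033] 11.818912754061301
```

View pics/w3c.png

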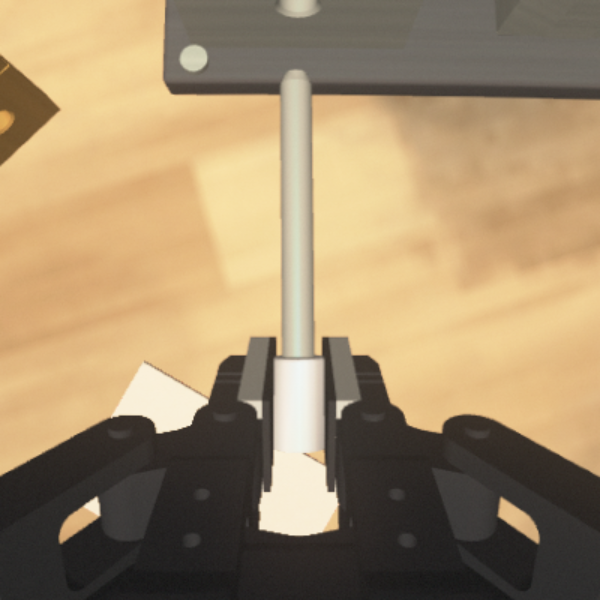

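Pin fully drawn, shoulder at crop (299,357) and tip at (296,73), straight in the jaws and just clear of the base edge. Next: the move to the groove and the charcoal block's clearance.

```bash
python3 - <<'E'
from pg import *
inv=lambda P:np.c_[(np.atleast_2d(P)-H(0,0,0))@ax,(np.atleast_2d(P)-H(0,0,0))@ay,np.atleast_2d(P)[:,2]].round(1)
m2=np.load('mw2.npy',allow_pickle=True).item();m3=np.load('mw3.npy',allow_pickle=True).item()
print('black',inv(atz('wrist',[[508,260],[578,240],[610,328],[555,353]],26,m2)).tolist())
# groove in w2: walls cols 418..432|440-455|455..466, rows 163-220
print('groove pred',proj('wrist',[H(80-12.5,-18,58),H(80+12.5,-18,58),H(74,-18,38),H(86,-18,38),H(58.5,-18,58),H(101.5,-18,58)],m2).round(1).tolist())
for p in ([522,-173.1,19.9],[499.4,-243.9,18.4]): print(inv(p))
s=env.observe();R0=rot(s['tcp_rot']);print(inv(s['tool_pos']))
# fit pin in world
k=np.array(m3['position'])
def f(q):
    x,y,zz,yaw,pit=q; d=np.cos(pit)*(np.cos(yaw)*ay+np.sin(yaw)*ax)+np.sin(pit)*kz; sh=H(x,y,zz)
    n=k-sh; n-=n@d*d; n/=np.linalg.norm(n)
    P=[sh+70*d,sh+7*n,sh-22*d+7*n]
    r=(proj('wrist',P,m3)-np.array([[317.3,108.7],[319.3,298],[319.3,360]])).ravel()
    return np.r_[r,(zz-33.5)/3,pit/.05]
r=least_squares(f,[0,-105,33.5,0,0]);print(r.x.round(3),r.fun.round(2))
print('tool axes of holder x,y,z:',R0.inv().apply(np.array([ax,ay,kz])).round(3).tolist())
E
```

```text
black [[129.0, -42.6, 26.0], [180.7, -28.3, 26.0], [203.2, -90.0, 26.0], [161.9, -106.5, 26.0]]
groove pred [[433.0, 217.9], [473.6, 218.4], [434.1, 221.7], [452.1, 221.9], [418.3, 217.7], [488.0, 218.5]]
[[  2.4 -39.6  19.9]]
[[   1.6 -113.9   18.4]]
[[   1.6 -113.9   18.4]]
[-2.4000e-02 -1.0968e+02  3.2235e+01 -9.0000e-03  3.4000e-02] [ 0.08  0.06 -0.31 -0.53  0.23  0.47 -0.42  0.68]
tool axes of holder x,y,z: [[-0.002, 1.0, 0.001], [0.939, 0.002, 0.345], [0.345, 0.002, -0.939]]
```

Request:
{"method": "apply_moves", "body": {"plan": [[0,0,0,6.9,0,-18.8,0],[0,0,0,6.9,0,-18.8,0],[0,0,0,0,20,0,0],[0,0,0,0,30,0,0],[0,0,0,0,30,0,0],[0,0,0,18.8,0,6.9,0],[0,0,0,23.5,0,8.6,0],[0,0,0,18.8,0,6.9,0],[0,0,0,9,0,3.3,0],[0,0,0,0,0,0,0],[0,0,0,0,0,0,0]]}}

```text
time_s: 6.3
tool_pos: [597.6, -196.1, 59.1]
tcp_rot: [-0.103, 0.791, 0.586, 0.141]
ft_force: [0.3, 0.2, 0.3]
gripper_width: 12.0
finger_force: 58.6
```

```bash
python3 - <<'E'
from pg import *
m=optics.camera_model('wrist'); np.save('mw4.npy',m,allow_pickle=True)
im=snap('wrist','w4.png')
cv2.imwrite('pics/w4c.png',cv2.resize(im[0:400,120:520,::-1],(600,600)))
s=env.observe();p=s['tool_pos']-H(0,0,0)
print(s['time_s'],p@ax,p@ay,p[2],s['ft_force'],s['gripper_width'],(proj('wrist',[H(80,-18,38),H(80,18,38),H(80,-18,58),H(80,18,58)],m).round(1)-[120,0])*1.5)
E
```

```text
6.35 81.50316517067698 -39.58728834578634 59.06668436127022 [-0.48998343 -0.04174277  0.43926485] 11.853734763716792 [[298.65 381.9 ]
 [298.8  266.4 ]
 [298.8  379.35]
 [298.95 249.9 ]]
```

View pics/w4c.png

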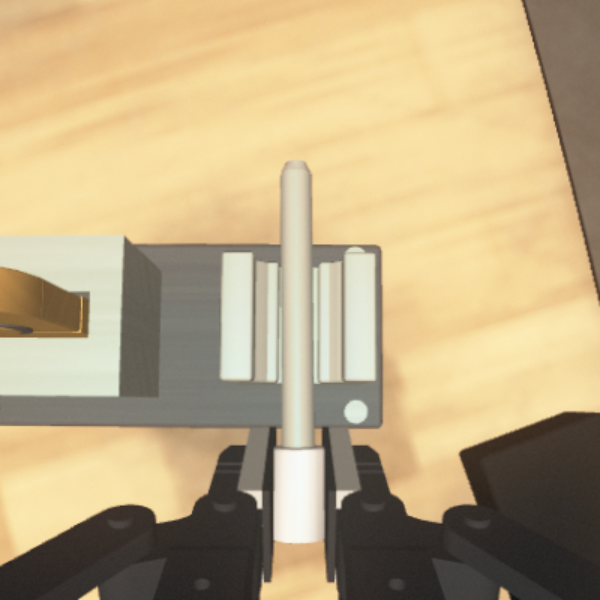

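The pin (columns 281–312) is centred over the groove (222–376). The shoulder is at row 448, clear of the block edge at row 382. I'll lower it.

Request:
{"method": "apply_moves", "body": {"plan": [[0,0,0,-3.8,0,10.3,0],[0,0,0,-3.8,0,10.3,0],[0,0,0,-1.7,0,4.7,0],[0,0,0,-0.7,0,1.9,0],[0,0,0,0,0,0,0]]}}

```text
time_s: 6.98
tool_pos: [598.1, -195.2, 29.9]
tcp_rot: [-0.103, 0.791, 0.587, 0.142]
ft_force: [0.5, -0.3, -0.3]
gripper_width: 11.8
finger_force: 58.6
```

Request:
{"method": "apply_moves", "body": {"plan": [[0,0,0,-0.5,0,1.4,0],[0,0,0,-0.5,0,1.4,0],[0,0,0,0,0,0,0]]}}

```text
time_s: 7.35
tool_pos: [598.3, -195.1, 27.3]
tcp_rot: [-0.103, 0.791, 0.587, 0.142]
ft_force: [-0.1, -0.4, 0.6]
gripper_width: 12.0
finger_force: 58.6
```

Request:
{"method": "apply_moves", "body": {"plan": [[0,0,0,-0.3,0,0.9,0],[0,0,0,-0.3,0,0.9,0],[0,0,0,0,0,0,0]]}}

```text
time_s: 7.72
tool_pos: [598.4, -195.2, 26.1]
tcp_rot: [-0.103, 0.791, 0.587, 0.142]
ft_force: [-3.4, -0.7, 8.2]
gripper_width: 11.8
finger_force: 59.3
```

Request:
{"method": "apply_moves", "body": {"plan": [[0,0,0,0,0,0,20],[0,0,0,0,0,0,36],[0,0,0,0,0,0,36],[0,0,0,0,0,-10,36],[0,0,0,0,0,-30,36],[0,0,0,0,0,-40,36],[0,0,0,0,0,0,36]]}}

```text
time_s: 8.6
tool_pos: [590.9, -224.3, 103.9]
tcp_rot: [-0.101, 0.791, 0.586, 0.143]
ft_force: [-0.3, -0.1, 0.3]
gripper_width: 30.4
finger_force: 0.0
```

```bash
python3 - <<'E'
from pg import *
m=optics.camera_model('wrist'); np.save('mw5.npy',m,allow_pickle=True)
im=snap('wrist','w5.png')
cv2.imwrite('pics/w5c.png',cv2.resize(im[0:400,120:520,::-1],(600,600)))
s=env.observe();p=s['tool_pos']-H(0,0,0)
print(s['time_s'],p@ax,p@ay,p[2],s['ft_force'],s['gripper_width'])
print(((proj('wrist',[H(80,35,42),H(80,-35,42),H(80,-57,42)],m)-[120,0])*1.5).round())
E
```

```text
8.65 82.38192908215557 -66.9701389012555 102.02103570810591 [-0.252797    0.77694333 -0.67306911] 30.943618005309435
[[293. 175.]
 [293. 354.]
 [293. 412.]]
```

View pics/w5c.png

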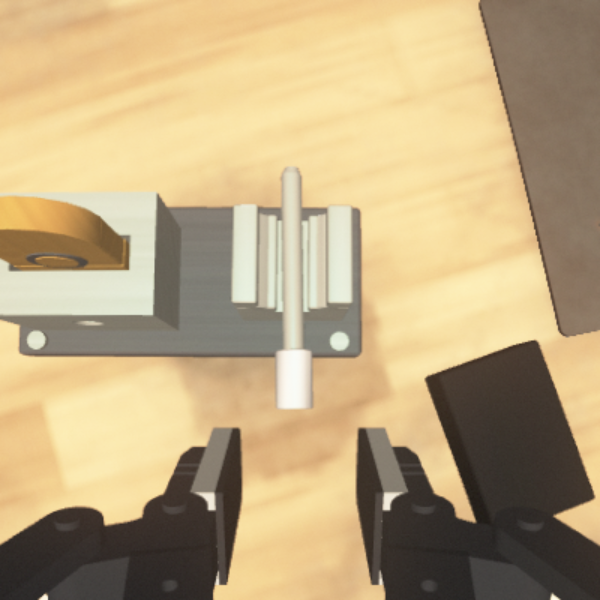

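```bash
python3 - <<'E'
from pg import *
m=np.load('mw5.npy',allow_pickle=True).item();k=np.array(m['position'])
def P(q):
    x,y,zz,pit=q; d=np.cos(pit)*ay+np.sin(pit)*kz; mid=H(x,y,zz); n=k-mid; n-=n@d*d; n/=np.linalg.norm(n)
    return [mid+35*d+2*n,mid-35*d+7*n,mid-57*d+7*n]
for q in ([80,0,42,0],[80,0,46,0],[80,0,42,.06],[80,0,42,-.06]): print(q,((proj('wrist',P(q),m)-[120,0])*1.5).round().tolist())
# next: plate grasp pose, tool down, y along ay, x along -ax
Rt=R.from_matrix(np.c_[-ax,ay,-kz]); g=H(0,0,84)
print(togo(g-18.7*kz,Rt)); s=env.observe(); print(s['joint_pos'].round(2))
E
```

```text
[80, 0, 42, 0] [[293.0, 173.0], [293.0, 352.0], [293.0, 412.0]]
[80, 0, 46, 0] [[293.0, 169.0], [293.0, 351.0], [293.0, 413.0]]
[80, 0, 42, 0.06] [[293.0, 171.0], [293.0, 353.0], [293.0, 413.0]]
[80, 0, 42, -0.06] [[293.0, 175.0], [293.0, 350.0], [293.0, 411.0]]
(array([ 16.06, -15.58, -88.84]), array([ 50.5, -82.5,  57.2]))
[-0.04  0.53  0.7   1.66 -0.71  1.27  0.6 ]
```

Pin lies level in the groove: tip (291,168), shoulder (294,350), head end (294,408), which matches z=42 within about 2 mm. Next is the plate.

Request:
{"method": "apply_moves", "body": {"plan": [[0,0,0,13.8,0,-37.6,42],[1.79,-1.73,-9.87,0,0,0,42],[1.79,-1.73,-9.87,0,0,0,42],[1.79,-1.73,-9.87,0,0,0,42],[1.79,-1.73,-9.87,0,0,0,42],[1.79,-1.73,-9.87,0,0,0,42],[1.79,-1.73,-9.87,0,0,0,42],[1.79,-1.73,-9.87,0,0,0,42],[1.79,-1.73,-9.87,0,0,0,42],[1.74,-1.74,-9.87,0,0,0,42],[0,0,0,0,0,0,42]]}}

```text
time_s: 10.02
tool_pos: [589.5, -219.8, 139.6]
tcp_rot: [-0.002, 0.147, 0.989, 0.001]
ft_force: [0.1, -0.7, -0.5]
gripper_width: 35.9
finger_force: 0.0
```

```bash
python3 - <<'E'
from pg import *
Rt=R.from_matrix(np.c_[-ax,ay,-kz]); g=H(0,0,84)
print(togo(g-18.7*kz,Rt)); s=env.observe(); print(s['joint_pos'].round(2),s['tool_pos'],s['time_s'])
E
```

```text
(array([ 0.11, -0.27,  0.13]), array([80.2, 64.4, 74.8]))
[-0.11  0.38  0.51  1.65 -0.2   1.17  1.72] [ 589.53995314 -219.7593555   139.60916294] 10.025
```

Request:
{"method": "apply_moves", "body": {"plan": [[0,0,0,30,25,0,42],[0.1,-0.3,0.1,50,39.4,0,42],[0,0,0,0,0,10,42],[0,0,0,0,0,0,42]]}}

```text
time_s: 10.52
tool_pos: [532.4, -137.4, 130.0]
tcp_rot: [0.0, 0.15, 0.989, -0.0]
ft_force: [1.0, 0.6, -0.5]
gripper_width: 35.6
finger_force: 0.0
```

```bash
python3 - <<'E'
from pg import *
m=optics.camera_model('wrist'); im=snap('wrist','w6.png')
Rt=R.from_matrix(np.c_[-ax,ay,-kz]); g=H(0,0,84)
print(togo(g-18.7*kz,Rt),env.observe()['time_s'])
hsv=cv2.cvtColor(im,cv2.COLOR_RGB2HSV)
pr=proj('wrist',[H(x,y,z) for z in (58,104) for x,y in ((-20,-5),(-20,5),(20,5),(20,-5))],m);print(pr.round().tolist())
print('block',proj('wrist',[H(-31,-22.5,58),H(-31,22.5,58),H(31,22.5,58),H(31,-22.5,58)],m).round().tolist())
mask=((hsv[...,0]>8)&(hsv[...,0]<24)&(hsv[...,1]>165)).astype(np.uint8)
n,l,st,c=cv2.connectedComponentsWithStats(mask)
for i in range(1,n):
    if st[i,4]>300: print(st[i],c[i].round(),im[l==i].mean(0).round())
    if st[i,4]>300: 
        pts=np.argwhere(l==i)[:,::-1]; print(cv2.boxPoints(cv2.minAreaRect(pts.astype(np.float32))).round().tolist())
E
```

```text
(array([-0.06,  0.07, -0.21]), array([ 2.7,  3.1, 65.2])) 10.575
[[314.0, 217.0], [332.0, 217.0], [332.0, 282.0], [315.0, 282.0], [313.0, 239.0], [335.0, 239.0], [334.0, 319.0], [314.0, 319.0]]
block [[283.0, 198.0], [363.0, 197.0], [360.0, 299.0], [286.0, 299.0]]
```

```bash
python3 - <<'E'
import cv2,numpy as np
im=cv2.imread('pics/w6.png');hsv=cv2.cvtColor(im,cv2.COLOR_BGR2HSV)
for r in range(190,345,10): print(r,[tuple(int(v) for v in hsv[r,c]) for c in range(300,350,5)])
E
```

```text
190 [(19, 46, 106), (20, 45, 101), (19, 48, 102), (21, 47, 104), (22, 44, 104), (20, 50, 102), (24, 48, 101), (19, 42, 103), (21, 49, 104), (18, 48, 106)]
200 [(39, 33, 209), (40, 30, 212), (41, 31, 207), (39, 30, 202), (39, 30, 205), (36, 33, 203), (37, 29, 203), (35, 30, 202), (36, 32, 202), (35, 31, 205)]
210 [(40, 31, 207), (39, 32, 212), (39, 32, 206), (39, 30, 201), (36, 30, 201), (36, 33, 202), (36, 32, 202), (34, 30, 201), (34, 30, 201), (35, 31, 205)]
220 [(38, 32, 206), (37, 31, 208), (37, 32, 205), (18, 111, 117), (17, 137, 115), (17, 137, 115), (17, 133, 115), (31, 32, 168), (35, 30, 201), (35, 30, 202)]
230 [(37, 31, 206), (36, 32, 207), (36, 33, 204), (17, 144, 138), (17, 142, 129), (16, 141, 128), (17, 139, 123), (33, 31, 173), (37, 33, 203), (35, 31, 203)]
240 [(37, 32, 206), (36, 31, 206), (35, 33, 202), (17, 152, 186), (17, 150, 179), (17, 150, 179), (17, 149, 173), (28, 41, 174), (32, 32, 199), (35, 31, 203)]
250 [(36, 32, 206), (35, 32, 205), (33, 33, 201), (18, 151, 209), (17, 152, 205), (17, 154, 202), (17, 151, 204), (23, 54, 185), (32, 33, 196), (31, 32, 199)]
[... 708 characters left out ...]
154, 186), (17, 153, 188), (17, 154, 189), (17, 38, 106), (18, 28, 110), (18, 30, 111)]
310 [(25, 44, 99), (21, 42, 98), (19, 44, 99), (24, 41, 99), (20, 47, 97), (23, 41, 100), (21, 43, 100), (21, 40, 101), (23, 42, 97), (19, 42, 98)]
320 [(21, 41, 100), (19, 43, 102), (22, 38, 101), (23, 40, 101), (21, 42, 103), (23, 40, 102), (19, 43, 101), (21, 42, 103), (21, 40, 102), (23, 40, 102)]
330 [(20, 41, 137), (21, 40, 135), (23, 38, 135), (23, 38, 134), (20, 40, 135), (20, 39, 137), (21, 38, 136), (20, 40, 134), (20, 42, 135), (23, 40, 134)]
340 [(24, 39, 178), (23, 39, 175), (23, 39, 177), (23, 38, 176), (24, 38, 176), (23, 36, 177), (23, 39, 177), (22, 39, 178), (23, 39, 178), (24, 39, 177)]
```

The plate fills columns 313–332 and the block spans rows 198–299, as predicted. I'll descend on it and grip.

Request:
{"method": "apply_moves", "body": {"plan": [[0,0,-0.2,2.5,2.5,15,42],[0,0,0,0,0,25,42],[0,0,0,0,0,20,42],[0,0,0,0,0,5.2,42],[0,0,0,0,0,0,42],[0,0,0,0,0,0,42]]}}

```text
time_s: 11.32
tool_pos: [531.7, -134.7, 66.1]
tcp_rot: [0.001, 0.147, 0.989, -0.001]
ft_force: [-0.8, -0.6, -0.5]
gripper_width: 35.9
finger_force: 0.0
```

```bash
python3 - <<'E'
from pg import *
Rt=R.from_matrix(np.c_[-ax,ay,-kz]); g=H(0,0,84)
print(togo(g-18.7*kz,Rt),env.observe()['ft_force'])
E
```

```text
(array([-0.04,  0.16,  0.14]), array([ 0.5, -0.1,  0.8])) [-0.81726624 -0.60432783 -0.51601275]
```

Request:
{"method": "apply_moves", "body": {"plan": [[0,0,0,0,0,0,0],[0,0,0,0,0,0,0],[0,0,0,0,0,0,0],[0,0,0,0,0,0,0],[0,0,0,0,0,0,0]], "force": 80}}

```text
time_s: 11.95
tool_pos: [531.7, -134.5, 66.1]
tcp_rot: [0.001, 0.147, 0.989, -0.0]
ft_force: [-0.8, -0.1, 7.4]
gripper_width: 8.8
finger_force: 78.5
```

```bash
python3 - <<'E'
from pg import *
s=env.observe();Rt=R.from_matrix(np.c_[-ax,ay,-kz]); 
print(togo(H(0,0,58),Rt),s['ft_force'],s['wrist_torque'],s['gripper_width'],s['tool_pos'])
print('up',rot(s['tcp_rot']).inv().apply(kz))
E
```

```text
(array([-0.03,  0.17,  0.17]), array([ 0.4, -0.2,  8.1])) [-0.79047843 -0.13090142  7.35982116] [ 0.00816155  0.14770672 -0.01121268] 8.83470146880642 [ 531.71917438 -134.4637427    66.08998707]
up [-2.95638639e-03 -4.70214027e-04 -9.99995519e-01]
```

Request:
{"method": "apply_moves", "body": {"plan": [[0,0,0,0,0,-6,0],[0,0,0,0,0,-14,0],[0,0,0,0,0,-25,0],[0,0,0,0,0,-40,0],[0,0,0,0,0,-45,0],[0,0,0,0,0,-45,0],[0,0,0,0,0,-30,0],[0,0,0,0,0,0,0]]}}

```text
time_s: 12.95
tool_pos: [531.8, -134.5, 273.5]
tcp_rot: [0.003, 0.147, 0.989, -0.0]
ft_force: [0.3, -0.4, -3.0]
gripper_width: 9.2
finger_force: 77.8
```

```bash
cat > pres.py <<'E'
from pg import *
import fitc
P0=[813.775,81.054,-.06236,233.307,19,0,0]
G=np.array([0.4,0,8.1])  # plate centre in the tool
def target(P,up=0,back=0):
    foc,le,*_=fitc.model(P); u=np.array([np.cos(P[2]),np.sin(P[2]),0]); t=np.radians(20)
    X=np.cos(t)*u+np.sin(t)*kz; Z=-np.sin(t)*u+np.cos(t)*kz
    Rt=R.from_matrix(np.c_[np.cross(Z,X),X,-Z])
    return foc-Rt.apply(G)+up*Z-back*X,Rt
E
python3 - <<'E'
from pres import *
s=env.observe();print(s['time_s'],s['tool_pos'],s['ft_force'],s['gripper_width'],s['joint_pos'].round(2))
p,Rt=target(P0,140,0); print(p,togo(p,Rt))
m=optics.camera_model('wrist'); R0=rot(s['tcp_rot'])
print('cam in tool',R0.inv().apply(np.array(m['position'])-s['tool_pos']),R0.inv().apply(rot(m['orientation']).apply([[0,0,-1],[0,1,0]])).round(3))
# plate brass region in the wrist picture
E
```

```text
12.95 [ 531.84257346 -134.52738581  273.45205205] [ 0.32408659 -0.4396023  -3.01721181] 9.165812610055603 [-0.3   0.1   0.51  1.68 -0.05  1.37  1.49]
[553.60353481  96.89857716 372.47547714] (array([-16.64, -13.09,  75.89]), array([ 45.8, 227.8, -99.2]))
cam in tool [ 7.03325091e+01 -4.02649027e-02 -1.42989348e+02] [[-0.271  0.001  0.963]
 [ 0.963  0.001  0.271]]
```

Request:
{"method": "apply_moves", "body": {"plan": [[0,0,0,4,20,-8.7,0],[0,0,0,9,45,-19.6,0],[0,0,0,9,45,-19.6,0],[0,0,0,9,45,-19.6,0],[0,0,0,9,45,-19.6,0],[0,0,0,5.8,27.8,-12.1,0]]}}

```text
time_s: 13.7
tool_pos: [552.5, 100.0, 369.1]
tcp_rot: [0.0, 0.146, 0.989, -0.001]
ft_force: [1.7, -1.4, -2.3]
gripper_width: 9.0
finger_force: 78.1
```

Request:
{"method": "apply_moves", "body": {"plan": [[-2.08,-1.64,9.49,0,0,0,0],[-2.08,-1.64,9.49,0,0,0,0],[-2.08,-1.64,9.49,0,0,0,0],[-2.08,-1.64,9.49,0,0,0,0],[-2.08,-1.64,9.49,0,0,0,0],[-2.08,-1.64,9.49,0,0,0,0],[-2.08,-1.64,9.49,0,0,0,0],[-2.08,-1.64,9.49,0,0,0,0],[0,0,0,0,0,0,0],[0,0,0,0,0,0,0]]}}

```text
time_s: 14.95
tool_pos: [552.9, 97.0, 368.8]
tcp_rot: [0.125, 0.717, 0.676, 0.116]
ft_force: [0.6, 0.3, -1.2]
gripper_width: 9.2
finger_force: 78.2
```

```bash
python3 - <<'E'
from pres import *
m=optics.camera_model('wrist'); np.save('mw7.npy',m,allow_pickle=True); im=snap('wrist','w7.png')
s=env.observe();print(s['time_s'],s['tool_pos'],s['ft_force'],s['gripper_width'],s['joint_pos'].round(2))
p,Rt=target(P0,140,0); print(togo(p,Rt))
foc,le,b,f,g=fitc.model(P0)
pts=[le,b(19,20,18),b(19,-20,18),b(52,20,18),b(52,-20,18),b(0,0,17),b(19,0,17)]
q=proj('wrist',pts,m);print(q.round().tolist())
x0,y0=q.min(0).astype(int)-30;x1,y1=q.max(0).astype(int)+30
x1=min(x1,639);y0=max(y0,0)
sub=cv2.cvtColor(im,cv2.COLOR_RGB2HSV)
print(x0,x1,y0,y1)
for r in range(y0,y1,10): print(r,' '.join('%d/%d/%d'%tuple(sub[r,c]) for c in range(x0,x1,10)))
E
```

```text
15.0 [553.06418952  96.88233864 368.96429719] [-0.51731563 -0.39587128 -2.06195877] 9.220977855867899 [-0.58 -0.14  0.21  1.75  0.18  1.23 -0.46]
(array([-0.33,  0.04,  0.16]), array([ 0. ,  1.7, -3.1]))
[[491.0, 222.0], [530.0, 201.0], [522.0, 255.0], [573.0, 202.0], [564.0, 255.0], [500.0, 228.0], [525.0, 228.0]]
460 603 171 284
171 20/97/244 20/93/246 18/100/232 13/105/56 14/88/64 20/94/244 22/80/249 21/87/246 21/87/247 22/84/248 21/83/248 20/92/240 17/58/167 21/88/244 11/52/39
181 12/44/127 13/59/90 19/95/238 20/95/243 20/98/243 20/96/245 22/80/249 21/83/248 21/86/247 22/80/249 21/88/246 18/97/236 16/106/219 17/102/233 17/42/43
191 14/42/147 14/41/144 14/41/143 14/43/147 14/37/144 15/41/125 12/50/76 18/99/240 20/100/243 18/102/239 18/103/237 15/76/47 10/67/46 10/75/41 13/47/49
201 19/98/238 15/39/143 14/39/145 12/39/143 15/88/52 12/90/51 14/85/51 16/38/87 26/25/161 24/26/156 24/24/151 23/28/145 15/65/47 19/49/42 11/52/39
211 20/97/241 18/103/235 16/103/226 21/39/92 21/33/99 14/60/55 15/62/58 21/37/96 41/23/188 40/25/186 37/24/183 38/21/183 9/36/91 17/53/43 17/55/42
221 18/106/236
[... 350 characters left out ...]
/64 38/23/181 42/24/190 39/22/185 12/68/49 10/47/65 9/66/50 18/64/48 14/51/55
251 0/57/63 178/65/63 178/61/59 176/67/57 174/64/60 17/119/167 12/97/108 28/25/173 28/24/171 26/24/177 32/23/177 22/83/247 21/89/243 16/64/52 12/43/59
261 176/58/66 178/63/65 175/72/64 178/60/60 17/64/131 16/60/131 5/78/65 178/45/101 22/81/247 21/83/244 21/86/245 21/84/246 16/112/202 14/123/133 19/95/240
271 20/36/245 16/105/201 175/69/63 176/65/63 3/171/148 113/115/124 174/66/62 21/85/246 17/65/71 20/98/242 19/98/240 19/98/243 19/99/238 19/98/237 19/98/238
281 21/93/247 21/93/245 19/98/241 13/93/142 29/51/100 4/135/108 115/87/94 18/97/237 17/111/228 18/104/232 18/102/239 18/101/238 16/114/223 16/115/224 17/109/231
```

```bash
python3 - <<'E'
import cv2,numpy as np
im=cv2.imread('pics/w7.png');h=cv2.cvtColor(im,cv2.COLOR_BGR2HSV).astype(int)
H,S,V=h[...,0],h[...,1],h[...,2]
k=np.full(V.shape,'.');k[V<80]='d';k[(S<42)&(V>80)&(V<141)]='g';k[(S<40)&(V>=141)&(V<170)]='s';k[(S<34)&(V>=170)&(V<205)]='B';k[(S<40)&(V>=205)]='W'
for r in range(192,270,2): print(r,''.join(k[r,482:600:2]))
E
```

```text
192 g.g.g..s..s.gg.g.gg.....................ddddddddddddddddddd
194 g.ggg.ggg.....s.gg.gggggggg..gg.........ddddddddddddddddddd
196 g.sg.g.ggggs.....g.ggggggggg.ggggggg.g..ddddddddddddddddddd
198 ..s.gg.dddddd..dddd..gggg.gggg.ggggggg..gg.dddddddddddddddd
200 ..s...ddddddddddddddd.gggggsssssssggggggggggggddddddddddddd
202 sss..d..ddddddddddddddggggssBBBBBssssssssssssssgddddddddddd
204 ss..dggggddddddddddddd.g.gsBBBBBBBBBBBBBBBBBBBBsddddddddddd
206 ....ggggg.dddddddddddddgggsBBBBBBBBBBBBBBBBBBBBgddddddddddd
208 ...dggggggddddddddddddd.ggsBBBBBBBBBBBBBBBBBBBBgddddddddddd
210 ...gggggggdddddddddddddgggsBBBBBBBBBBBBBBBBBBBBdddddddddddd
212 ...ggggggggdddddddddddddggsBBBBBBBBBBBBBBBBBBBBgggggggddddd
214 ...ggggggggdddddddddddddgsBBBBBBBBBBBBBBBBBBBBsss.....sdddd
216 ...ggggggggdddddddddddddgsBBBBBBBBBBBBBBBBBBBBB.WWWWWWWsddd
218 ...ggggggggdddddddddddddgsBBBBBBBBBBBBBBBBBBBBBWWWWWWWWWddd
220 ...ggggggggdddddddddddddgsBBBBBBBBBBBBBBBBBBBBWWWWWWWWWWsdd
222 ...ggggggggdddddddddddddgsBBBBBBBBBBBBBBBBBBBBWWWWWWWWWWsdd
224 ...ggggggggdddddddddddddssBBBBBBBBBBBBBBBBBBBBWWWWWWWWWWsdd
226 ...ggggg
[... 695 characters left out ...]
 ddddddddddddd.......ggssBBBBBBBBBBBBBBBBBBB......dddddddddd
250 ddddddddddddd........gsBBBBBBBBBBBBBBBBBBBB.........ddddddd
252 ddddddddddd..........................BBBBB.............dddd
254 ddddddddddd...............................................d
256 dddddddddd.ddddd...........................................
258 ddddddddd...dddddddddddd...................................
260 ddddddddd.......ddddddddg..................................
262 ddddddddg..........ddddd...................................
264 dddddddd...gg......ddd.....................................
266 dddddddd.....ddd...ddd.....................................
268 ddddddd..dd....dddddd....dd................................
```

```bash
python3 - <<'E'
import cv2,numpy as np
im=cv2.imread('pics/side0.png');V=cv2.cvtColor(im,cv2.COLOR_BGR2GRAY).astype(int)
print('    '+''.join(str(c//10%10) if c%10==0 else ' ' for c in range(180,232)))
for r in range(180,218): print(r,''.join('0123456789ABCDEF'[v//16] for v in V[r,180:232]))
E
```

```text
8         9         0         1         2         3 
180 111110003BBBBBBBBB9778BAAAAAAAAAAA965555555555666667
181 111111100BBBBBBBBB7124BABAAAAAAAA9655555555656666666
182 1111010008BBBBBBBB4013BAAAAABBBA96555555544666656666
183 0000000005BBBBBBBB2003BBAAAAAAA965555555435665555566
184 0588830004BBBBBAA91004AABBBAAAA655555554355555555566
185 4ACCCBB832BBBBA989001699ABBAAA7555555556455555555556
186 9CCDDDDCBBCCAA988700179999ABA85555555556555555655556
187 BBBBCCCDDDDB9999983048999899955555555555555556665555
188 9AAABBBCCBA98899897789899998865555543555555555555555
189 88999AABA9888888888888899999887555534555555555556655
190 6778899998888988888888889999998865355555555555555555
191 5666667898888888888888888899998863555555555555555555
192 5555546788988888888888888899987544555555555555555555
193 3345544568898888888888888899875335555555555555555566
194 1123343446788998888998889987643325555555555555555566
195 1000133334567899988899999874322355555555555555555555
196 0000033333345788989889987642111235555555555555555555
197 1111034433334567899999876321211123355555555555555555
198 00100443334333457
[... 418 characters left out ...]
4455555556999999
206 6666664333333443344310111111112544444355555579999988
207 6666666653334333333310111111114444444555555799999989
208 66666668A5333333444310010111124444443555568999999888
209 66666668B4333333434310000111134444445555699999998887
210 66666666B3348433443331000101144444455556999999988997
211 666666669336A963433379720000244443355569999999999998
212 666666667327AAA43336AAA94000144433555799989999999888
213 66666666632799A3238AAAAA96201333565579999A9899999888
214 5666666664299992249AAAAAA9952256AA989999AC98989ABA99
215 56666666632AAA6137999999A966666677888999BB8999ACCB99
216 56666666654AAA4238AA99999766666677766778AA9999ACCA9A
217 56666666654AA9224AAA967A86666668BA86666677779AABCAAA
```

```bash
cat > fit3.py <<'E'
from pres import *
import fitc
m7=np.load('mw7.npy',allow_pickle=True).item()
fitc.px['side'][0]=[213.8,207];fitc.px['side'][1]=[185,192.3];fitc.px['side'][3]=[199.7,200.6];fitc.px['side'][4]=[212.5,191]
W=np.array([[495.5,219.5],[535,201.5],[529,251.7],[576,202.5],[568,251.7]])
def rw(p):
    foc,le,b,f,g=fitc.model(p);L,e=p[4],p[7]
    return (proj('wrist',[le,b(L+e,20-e,18),b(L+e,-20+e,18),b(52-e,20-e,18),b(52-e,-20+e,18)],m7)-W).ravel()
def r(p,w=1.): return np.r_[fitc.res(p[:7]),w*rw(p),(p[7]-.7)/.7]
if __name__=='__main__':
    for w in (0,.5,1.5):
        q=least_squares(lambda p:r(p,w),P0+[.7],loss='soft_l1')
        print(w,q.x.round(3),fitc.model(q.x)[0].round(1),np.degrees(q.x[2]).round(2),rw(q.x).round(1).tolist())
        print(fitc.res(q.x[:7]).round(1).tolist())
E
python3 fit3.py
```

```text
Traceback (most recent call last):
  File "fit3.py", line 12, in <module>
    q=least_squares(lambda p:r(p,w),P0+[.7],loss='soft_l1')
  File "fit3.py", line 12, in <lambda>
    q=least_squares(lambda p:r(p,w),P0+[.7],loss='soft_l1')
                             ~^^^^^
  File "fit3.py", line 9, in r
    def r(p,w=1.): return np.r_[fitc.res(p[:7]),w*rw(p),(p[7]-.7)/.7]
                                                  ~~^^^
  File "fit3.py", line 7, in rw
    foc,le,b,f,g=fitc.model(p);L,e=p[4],p[7]
                 ~~~~~~~~~~^^^
  File "fitc.py", line 5, in model
    cx,cy,yw,h,L,fx,fy=p; u=np.array([np.cos(yw),np.sin(yw),0]); v=np.array([-u[1],u[0],0]); k=np.array([0,0,1.])
    ^^^^^^^^^^^^^^^^^^
ValueError: too many values to unpack (expected 7)
```

```bash
sed -i 's/cx,cy,yw,h,L,fx,fy=p;/cx,cy,yw,h,L,fx,fy=p[:7];/' fitc.py; python3 fit3.py
```

```text
0 [ 8.13851e+02  8.10080e+01 -6.30000e-02  2.33706e+02  1.94340e+01
  3.72700e+00  2.16600e+00  7.00000e-01] [604.3  94.2 233.7] -3.59 [-4.4, 3.1, -3.2, 1.0, -4.8, 2.1, -3.1, 0.6, -4.0, 2.2]
[0.7, 2.4, -0.4, 0.3, -0.9, -1.1, 0.2, -0.4, -0.7, -0.3, -0.4, -0.8, -2.7, -0.1, -0.4, 0.3, -0.3, -1.1, -0.4, 1.1, 0.2, -0.1, 1.0, -1.8, -0.2, 0.3, 0.3, 0.0, -1.5, -0.4, 0.5, -0.6, 0.8, -3.2, -0.6, -0.8, -0.1, -2.8, 0.4, 0.2]
0.5 [ 8.14513e+02  8.16880e+01 -6.90000e-02  2.35174e+02  1.90680e+01
  2.94700e+00  1.36900e+00  1.01000e+00] [605.   96.2 235.2] -3.97 [-2.2, 1.8, -0.6, 0.1, -2.5, 0.6, -0.8, -0.1, -1.9, 0.9]
[0.4, 1.7, -0.6, -0.4, -1.2, -1.7, -0.1, -1.1, -1.1, -0.9, -0.5, -1.0, -2.7, -0.2, -0.6, 0.3, -0.3, -1.0, -1.2, 0.7, -0.6, -0.7, 0.3, -2.3, -1.0, -0.0, -0.3, -0.3, -1.5, -0.5, 0.3, -0.6, 0.9, -3.1, -1.1, -0.7, -0.5, -2.7, 0.3, 0.1]
1.5 [ 8.15296e+02  8.22350e+01 -6.70000e-02  2.35903e+02  1.82830e+01
  2.28300e+00  8.17000e-01  1.35600e+00] [605.8  96.3 235.9] -3.84 [-0.7, 1.4, 0.3, 0.1, -1.4, -0.2, 0.3, -0.2, -0.6, 0.1]
[0.4, 1.3, -0.6, -0.8, -1.2, -2.2, -0.3, -1.2, -1.2, -1.1, -0.5, -1.1, -2.7, -0.2, -0.5, 0.3, -0.3, -1.0, -1.7, 0.4, -1.2, -1.0, -0.3, -2.6, -1.1, -0.1, -0.5, -0.4, -1.5, -0.5, 0.4, -0.6, 0.9, -3.1, -1.5, -0.6, -0.9, -2.6, 0.2, 0.1]
```

```bash
cat >> pres.py <<'E'
P1=[814.9,82.0,-.068,235.5,19,0,0]
E
python3 - <<'E'
from pres import *
m=np.load('mw7.npy',allow_pickle=True).item(); im=cv2.imread('pics/w7.png')
s=env.observe();R0=rot(s['tcp_rot']);w=lambda *a:s['tool_pos']+R0.apply(a)
print(proj('wrist',[w(20.4,-5,54.1),w(20.4,5,54.1),w(20.4,-5,0),w(20.4,5,0),w(-19.6,5,54.1)],m).round(1).tolist())
print(togo(*target(P1)),togo(*target(P1,30)),s['ft_force'])
h=cv2.cvtColor(im,cv2.COLOR_BGR2HSV)
for r in range(250,340,4): print(r,' '.join('%d/%d/%d'%tuple(h[r,c]) for c in range(300,345,4)))
E
```

```text
[[312.5, 224.8], [331.6, 224.9], [310.1, 258.3], [335.9, 258.3], [330.9, 295.3]]
(array([-0.33, -0.07,  0.46]), array([  2.4,   4.2, 135.2])) (array([-0.33, -0.07,  0.46]), array([  2.4,   4.1, 105.2])) [-0.51731563 -0.39587128 -2.06195877]
250 16/145/118 17/144/117 16/145/118 17/146/115 16/147/116 16/139/117 17/145/114 17/146/117 19/104/238 18/103/238 18/104/237 18/105/238
254 17/142/117 16/146/117 17/147/128 17/142/131 17/147/130 18/146/129 17/147/128 18/151/127 18/103/238 19/105/238 18/104/236 18/102/237
258 16/145/114 17/146/117 17/143/116 16/146/117 17/147/116 17/148/117 17/143/121 17/149/118 19/102/238 18/106/235 18/105/234 18/105/235
262 19/149/234 18/152/232 16/139/121 17/145/118 16/148/117 17/150/117 17/145/116 17/145/118 17/111/226 18/101/239 18/105/236 19/105/239
266 19/150/236 18/153/232 16/151/115 17/146/117 16/144/119 17/145/116 16/147/116 17/145/118 16/114/219 19/101/242 19/99/241 19/101/241
270 19/152/233 18/152/231 17/149/115 17/149/115 17/152/116 16/149/116 17/147/116 17/145/118 16/118/198 21/88/246 21/89/246 21/88/245
274 20/100/243 19/98/243 17/145/118 17/148/117 
[... 1470 characters left out ...]
209 17/156/208 17/156/198 12/78/49 18/43/107 17/42/108
322 14/93/52 16/134/97 17/154/218 17/158/215 17/157/218 17/154/220 17/157/217 17/157/208 17/156/203 13/82/50 20/42/108 18/43/107
326 16/82/53 17/146/131 18/152/221 17/153/223 18/155/225 17/156/223 17/156/218 17/155/214 17/156/214 16/77/50 20/44/122 19/42/128
330 12/57/80 16/125/139 18/153/228 18/154/228 18/155/227 17/153/223 17/153/222 17/154/222 17/154/222 13/44/81 20/29/235 21/32/232
334 12/42/79 17/127/145 19/150/233 19/151/230 18/153/227 18/152/226 18/153/229 18/157/228 18/154/228 15/45/80 20/31/234 5/62/49
338 11/50/82 17/128/143 20/151/233 19/151/230 19/152/230 19/151/233 19/152/233 18/154/232 18/151/234 13/45/80 18/40/209 17/74/48
```

```bash
python3 - <<'E'
import cv2
h=cv2.cvtColor(cv2.imread('pics/w7.png'),cv2.COLOR_BGR2HSV)
for r in range(206,252,2): print(r,' '.join('%d/%d/%d'%tuple(h[r,c]) for c in (296,304,310,314,318,322,326,330,334)))
E
```

```text
206 20/94/246 20/94/245 21/94/245 20/94/242 19/98/241 19/98/240 19/102/238 17/105/231 17/104/234
208 20/96/244 20/94/244 20/96/244 20/93/241 19/96/242 19/97/242 19/101/240 17/101/232 18/104/233
210 20/98/243 20/97/243 19/98/243 19/95/241 19/96/241 19/99/243 18/101/239 18/101/235 18/101/235
212 19/96/241 19/99/241 19/100/242 19/97/239 19/98/242 19/97/242 19/98/239 19/99/236 18/97/236
214 19/101/240 19/101/241 19/99/241 19/97/241 20/97/244 20/93/243 19/98/242 18/99/237 17/100/233
216 18/98/241 19/95/243 21/94/245 21/92/245 21/93/246 21/90/246 19/102/240 18/104/235 16/106/226
218 21/92/245 22/87/248 22/86/248 21/88/247 21/87/247 21/90/246 19/101/239 18/104/236 17/103/232
220 21/87/248 21/84/249 21/89/248 21/88/248 21/87/248 21/87/248 19/97/242 19/101/238 18/101/237
222 22/83/250 21/85/249 21/85/249 21/87/249 21/84/249 21/84/249 20/97/242 18/101/238 19/102/238
224 21/86/248 21/85/249 21/84/249 21/84/249 21/83/249 21/85/249 19/96/242 18/99/239 18/99/238
226 22/84/249 22/84/250 21/91/246 21/91/245 21/91/245 21/90/245 19/99/238 19/99/240 19/98/240
228 22/82/249 21/86/249 17/145/120 17/145/1
[... 477 characters left out ...]
1/84/249 17/145/118 17/149/118 16/142/117 17/138/120 16/143/118 16/112/218 17/106/236
240 16/144/117 21/87/248 16/147/120 17/139/119 16/141/119 16/141/119 16/147/116 16/111/220 18/102/238
242 16/145/118 21/91/246 15/141/119 16/141/119 16/140/120 16/149/115 17/143/118 16/115/219 18/102/240
244 17/144/126 18/105/233 17/148/117 17/144/117 17/146/117 17/146/115 18/142/117 16/115/211 18/105/239
246 17/143/116 16/136/135 17/144/119 17/147/116 17/145/116 17/145/118 16/138/120 16/121/185 18/102/239
248 15/104/91 17/145/118 17/149/116 16/145/116 17/144/117 17/142/117 16/141/116 16/128/160 19/104/238
250 16/125/116 17/144/117 17/143/116 17/139/119 17/144/117 17/144/117 17/140/118 16/130/155 18/105/237
```

Request:
{"method": "apply_moves", "body": {"plan": [[-0.3,0,0.4,1.2,2,25,0],[0,0,0,1.2,2.2,35,0],[0,0,0,0,0,35,0],[0,0,0,0,0,25,0],[0,0,0,0,0,12,0],[0,0,0,0,0,0,0],[0,0,0,0,0,0,0]]}}

```text
time_s: 15.88
tool_pos: [602.6, 96.7, 248.0]
tcp_rot: [0.127, 0.72, 0.672, 0.12]
ft_force: [0.1, 0.5, -1.4]
gripper_width: 9.2
finger_force: 78.3
```

```bash
python3 - <<'E'
from pres import *
s=env.observe();print(togo(*target(P1)),s['time_s'],s['ft_force'],s['gripper_width'])
E
```

```text
(array([ 0.12, -0.11, -0.09]), array([-0.6, -1.6,  4.6])) 15.875 [ 0.08599058  0.48533847 -1.39231145] 9.150972820735463
```

Request:
{"method": "apply_moves", "body": {"plan": [[0,0,0,0,-0.5,4.6,0],[0,0,0,0,0,0,0],[0,0,0,0,0,0,0]]}}

```text
time_s: 16.25
tool_pos: [603.3, 96.5, 242.5]
tcp_rot: [0.127, 0.72, 0.672, 0.119]
ft_force: [-0.2, -0.2, -2.5]
gripper_width: 9.0
finger_force: 78.3
```

```bash
cat > chk.py <<'E'
from pres import *
s=env.observe();R0=rot(s['tcp_rot']);print(togo(*target(P1)),s['time_s'],s['ft_force'])
th=np.linspace(0,np.pi,15)
out=[(-20,46),(20,46)]+[(20*np.cos(a),-26-20*np.sin(a)) for a in th]   # tool x, z about plate centre
P=np.array([s['tool_pos']+R0.apply(G+[x,y,z]) for x,z in out for y in (-5,5)])
for n in ('side','scene'):
    im=snap(n,n+'9.png'); m=optics.camera_model(n); h=cv2.cvtColor(im,cv2.COLOR_RGB2HSV).astype(int)
    hull=cv2.convexHull(proj(n,P,m).astype(np.float32)); pm=np.zeros(im.shape[:2],np.uint8); cv2.fillConvexPoly(pm,hull.round().astype(int),1)
    x,y,w,hh=cv2.boundingRect(hull.round().astype(int)); print(n,x,y,w,hh,'corner px',proj(n,P[:4],m).round(1).tolist())
    for r in range(y-4,y+hh+6): print(r,x-6,''.join('%s'%('d' if h[r,c,2]<70 else 'b' if h[r,c,0]<22 and h[r,c,1]>125 else 'g' if h[r,c,1]<60 else '.') for c in range(x-6,x+w+7)),''.join('#' if pm[r,c] else '.' for c in range(x-6,x+w+7)))
E
python3 chk.py
```

```text
(array([ 0.06, -0.08, -0.1 ]), array([-0.5, -0.4, -0.8])) 16.25 [-0.2308473  -0.21208923 -2.50756127]
side 255 222 26 46 corner px [[270.9, 254.7], [266.6, 252.0], [259.7, 266.6], [255.3, 263.8]]
218 249 bbbbbbbbbbbbbddddddddddddddbbbddddddddd .......................................
219 249 bbbbbbbbbbbbbbdddddddddddd.bbdddddddddd .......................................
220 249 bbbbbbbbbbbbbbbdddddddddddbbbdddddddddd .......................................
221 249 bbbbbbbbbbbbbbbdddddddddd..bbdddddddddd .......................................
222 249 bbbbbbbbbbbbbbbddddddddddg..bdddddddddd .........................##............
223 249 ................ddddddddd.bbbdddddddddd ........................#####..........
224 249 ................ddddddddbbbbbdddddddddd .......................########........
225 249 ................dddddddbbbbbddddddddddd ......................##########.......
226 249 ...............dddgggg.bbbbbddddddddddd .....................###########.......
227 249 ...............dddggg.bbbbbbddddddddddd ....................############.......
228 249 ...............d
[... 6534 characters left out ...]
....... ...................#########........
199 262 .......................bbbb......... ......................######........
200 262 .........................b.......... .........................##.........
201 262 .................................... ....................................
202 262 .................................... ....................................
203 262 .................................... ....................................
204 262 .................................... ....................................
205 262 .................................... ....................................
206 262 .................................... ....................................
```

The measured plate silhouette matches the prediction within about 0.5 px in both fixed cameras. In the wrist camera the gripped plate shows about −2 mm in tool y, so I'll correct the wrist-based lens fit for that offset.

```bash
python3 - <<'E'
import fit3
from fit3 import *
s=env.observe();R0=rot(s['tcp_rot'])
for dx,dy in ((0,2),(.6,2),(1.2,2)):
    m=np.load('mw7.npy',allow_pickle=True).item(); m['position']=np.array(m['position'])+R0.apply([dx,dy,0]); fit3.m7=m
    for w in (.7,1.5):
        q=least_squares(lambda p:r(p,w),P0+[.7],loss='soft_l1'); print(dx,w,fitc.model(q.x)[0].round(1),np.degrees(q.x[2]).round(2),rw(q.x).round(1).tolist())
    o1,d1=ray('wrist',[[495.5,219.5]],m);o2,d2=ray('side',[[213.8,207]])
    t=np.linalg.lstsq(np.c_[d1[0],-d2[0]],o2-o1,rcond=None)[0];a,b=o1+t[0]*d1[0],o2+t[1]*d2[0];print('tri lens',((a+b)/2).round(1),np.linalg.norm(a-b).round(1), 'P1 lens',fitc.model(P1)[1].round(1))
E
```

```text
0 0.7 [605.9  97.5 236.6] -4.31 [-2.5, 1.3, -0.7, -0.2, -2.7, 0.2, -0.9, -0.1, -2.2, 0.7]
0 1.5 [606.7  96.9 237.2] -4.01 [-1.0, 1.3, 0.2, 0.0, -1.6, -0.3, 0.2, -0.1, -0.8, 0.1]
tri lens [720.9  91.2 284.9] 4.1 P1 lens [725.4  88.1 279.3]
0.6 0.7 [606.   98.3 236.6] -4.42 [-2.5, 1.4, -0.7, -0.1, -2.8, 0.3, -0.9, 0.0, -2.2, 0.9]
0.6 1.5 [606.9  97.5 237.1] -4.03 [-1.0, 1.3, 0.2, 0.0, -1.6, -0.2, 0.2, -0.1, -0.8, 0.1]
tri lens [720.3  92.  285.6] 4.1 P1 lens [725.4  88.1 279.3]
1.2 0.7 [606.1  99.  236.5] -4.52 [-2.5, 1.5, -0.6, 0.0, -2.8, 0.4, -0.9, 0.2, -2.3, 1.1]
1.2 1.5 [607.2  98.  237. ] -4.05 [-1.0, 1.3, 0.2, 0.1, -1.6, -0.2, 0.2, -0.1, -0.8, 0.2]
tri lens [719.7  92.9 286.2] 4.2 P1 lens [725.4  88.1 279.3]
```

```bash
cat >> pres.py <<'E'
G=np.array([-0.1,0,8.1]); P2=[815.8,82.0,-.0716,237,19,0,0]
E
python3 -c "
from pres import *
print(target(P2)[0],togo(*target(P2)))"
```

```text
[603.58194778  97.32108848 244.61151023] (array([ 0.06, -0.15,  0.09]), array([ 0.8,  1. , -2. ]))
```

Request:
{"method": "apply_moves", "body": {"plan": [[0,-0.1,0.1,0.8,1.0,-1.5,0],[0,0,0,0,0,0,0],[0,0,0,0,0,0,0],[0,0,0,0,0,0,0],[0,0,0,0,0,0,0],[0,0,0,0,0,0,0]]}}

```text
time_s: 17.1
tool_pos: [603.7, 97.2, 244.0]
tcp_rot: [0.127, 0.721, 0.671, 0.119]
ft_force: [-0.2, -0.1, -2.0]
gripper_width: 8.8
finger_force: 78.3
```

```bash
python3 -c "
from pres import *
s=env.observe();print(togo(*target(P2)),s['ft_force'],s['gripper_width'],s['finger_force'],abs(s['joint_velocities']).max())"
```

```text
(array([ 0.04, -0.04, -0.01]), array([ 0.1,  0.1, -0.7])) [-0.21916187 -0.05635134 -2.04773282] 8.840566446864061 78.2579505443573 0.0018746154271253976
```

On target to under 1 mm by the arm's own reading, and steady. Handing in.

```bash
python3 -c "
from bench import env
print(env.close_job())"
```

```text
the job is handed in; nothing more can be done
None
```

The job is handed in: the pin lies level in the groove and released, and the plate is held steady at the camera's focus point as I estimated it (good to roughly 2–3 mm, and about 1° in yaw), finished at about 17 s of the 50 s; no verdict came back.

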